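# Change the specimen on the metallurgical microscope

## Task

Take the finished round black mount off the microscope stage and stand it, same face down, on the floor of the specimen tray in the clear end of the tray. Then pick the tee-shaped weld section out of the crowded tray and lay it on the stage, same face down, with its weld joint over the middle of the stage hole and its long plate parallel to the stage's long sides. The faces are polished, so set both pieces down without dropping or tipping them, leave the other specimens where they lie, and do not disturb the bottle and jar.

Things in the scene. Friction and masses are not known exactly. Their poses are not given: they have to be found in the camera images.
- scope: white inverted microscope, fixed. Origin on the bench under the stage hole; y runs from the hole to the white tower. Black stage plate 150 mm (x) by 210 mm (y, long sides), centred on the hole, 12 mm thick, top 200 mm above the bench. Tower 110 mm wide from 125 mm along +y (head above 315 mm: from 120 mm), camera up to 490 mm high. Lamp house to 146 mm along -y, 145 mm high
- stage_hole (a point): middle of the 22 mm round hole in the stage, level with the stage's top surface (200 mm above the bench); axes as the microscope's
- tray: cork-lined aluminium tray, fixed, 270 mm (x) by 340 mm (y) outside, 42 mm high, walls 5 mm; origin under its centre. Nine specimens stand in it, three by three, roughly 70 mm apart, in any order and yaw, between y = -159 and +87 mm. Its clear end is the +y end (towards the microscope), from y = +87 mm to the wall at +165 mm
- tray_floor (a point): centre of the tray's cork floor, 7 mm above the bench; axes as the tray's
- mount: the finished round black resin mount with a small steel inlay in its top, 40 mm diameter, 22 mm high, about 50 g; at the start it stands over the stage hole. Origin at the centre of its underside
- tee: the target: steel tee-joint weld section, a letter T seen from above, 22 mm high, about 185 g. Long plate 56 mm along x, 12 mm thick (y = -22 to -10 mm); the web, 12 mm thick, runs from its middle to y = +22 mm; 7 mm fillet welds in both corners. Origin at the underside, at the centre of its 56 x 44 mm outline; z up
- weld_joint (a point): the weld joint of the tee section: where web and plate meet, at the underside, 10 mm from the tee's origin along its -y
- ell: L-shaped steel corner-weld section, two 12 mm thick legs, 36 x 36 mm, 20 mm high; origin at the centre of the underside of its bounding square; stays where it is
- butt: plain flat steel bar section 50 x 16 mm with a slightly raised weld band across its middle (19 mm wide), 18 mm high; origin at the centre of its underside, x along the bar; stays where it is
- pipe: short piece of steel pipe standing on end, 48 mm outside, 4 mm wall, 28 mm high; origin at the centre of its underside; stays where it is
- square: square steel bar offcut 28 x 28 mm, 28 mm high; origin at the centre of its underside; stays where it is
- hexbar: hexagonal steel bar offcut, 35 mm across corners, 24 mm high; origin at the centre of its underside; stays where it is
- roundbar: round steel bar offcut, 32 mm diameter, 30 mm high; origin at the centre of its underside; stays where it is
- charpy: slim steel impact-test bar lying flat, 55 x 10 mm, 10 mm high; origin at the centre of its underside, x along the bar; stays where it is
- mount2: another round black resin mount, standing in the tray, 40 mm diameter, 18 mm high; origin at the centre of its underside; stays where it is
- reagent: amber reagent bottle with black cap, 60 mm diameter, 130 mm high, standing beyond the work; origin at the centre of its underside; leave it alone
- jar: white jar, 56 mm diameter, 60 mm high, standing beyond the work; origin at the centre of its underside; leave it alone

How it is judged:
By the outcome, as a careful person would: the job done as asked, in the order asked, and still so for the second after the job is handed in, with the robot touching nothing.
It also fails if it takes over 61 s, if anything falls off the work surface, if the arm or the gripper's body presses on something with over 40 N, if the wrist force passes 120 N, or if a joint passes its speed limit or range.

## Robot

A 7-joint arm with a two-finger parallel gripper is mounted at the origin on the work surface. World frame = base frame: x ahead of the robot, y to its left, z up, the work surface at z = 0. Lengths are in m, angles in rad, forces in N, time in s.
With the tool pointing down it reaches from about 0.4 to 0.85 m from the base axis. Payload 10.4 kg.
Tool frame: the origin (TCP) lies on the centre line of the jaws, within the pads' length; the fingertips stand 14 mm ahead of it and the grasp point (between the pads) lies 5 mm behind it (manip.tip_reach is the distance from the TCP to the fingertips, in m); z points along the fingers, y is the line along which they close (so a half turn about z gives the same grasp; the last joint's range is limited). The gripper opens to 85 mm and grips with 20 to 120 N. Pads are 22 mm wide; open, the fingers measure 114 mm over their backs; the gripper's body (76 mm by 85 mm) begins 54 mm behind the grasp point. The pads swing forward as they close: fully open they stand 13 mm farther back than shut.
Start: joints at [1.086, 0.332, -0.065, 1.46, 0.022, 1.35, -0.088], TCP at [0.278, -0.56, 0.245] pointing down, gripper open.
Joint ranges: [-2.6, 2.6], [-0.5, 2.12], [-1.47, 1.34], [0.16, 2.42], [-1.27, 4.41], [0.06, 2.06], [-2.6, 2.6]. Speed limits (rad/s): [2.22, 2.22, 2.79, 2.79, 3.14, 3.14, 3.14].

## Interface

Orientations are given as a unit quaternion [x, y, z, w].
In Python, from workcell import manip gives the robot as it stands.
- The arm moves only by the shell command python3 -m pendant 'ROWS' [FORCE]. ROWS is JSON, a list of rows, each a list of 7 numbers: the shift along the tool's x, y, z in units of 50 mm (1.0 is 50 mm), then the turn, a rotation vector about the tool's x, y, z in units of 8 degrees (1.0 is 8 degrees), then the opening, from -1 (shut) to 1 (fully open), so that 0 is half open. In form: [[dx, dy, dz, ax, ay, az, jaw], ...]. A call has exactly 10 rows; each row is the pose to reach, as a shift and turn from the pose commanded when the call began, along the tool's axes at that moment; what a row does not reach only later rows make up. A row lasts 1/8 s, in which the tool goes at most 62.5 mm and 10.7 degrees, less where a joint would pass 70% of its speed; a pose out of reach is approached as far as the arm can. A call with a gripper value outside its range is refused whole. The fingers move at their own pace and stop on an object; FORCE is the grip in N (left out, the last holds). Time passes only in rows, so rows that repeat a pose let the fingers close, or fill a call up. It gives the time, the measured TCP pose, the force, the opening and the grip force at its end, in the units of the state.
- manip.get_obs(): the state, without advancing time (a new reading comes with each control period).
- manip.camera(name): name is "side" or "top"; returns (picture, depth): 480x640x3 uint8, red, green, blue; 480x640 float32, m along the optical axis (not along the pixel's ray), 0 where there is no reading.
- manip.get_calibration(name): a dict with "fx", "fy", "cx", "cy" (pixels), "D" ([k1, k2, p1, p2, k3] as OpenCV has them; the pictures are not rectified), "xyz" and "orientation" of the camera in the world. Camera axes: x right, y up, looking along -z (the intrinsics and any distortion apply to the point x, -y, -z); pixel columns grow to the right and rows downward; lengths in m; the calibration is good to about 2 mm. A picture is of the moment at which its call begins. get_calibration takes no time and is no camera call.
- manip.hand_in(): hands the job in; it is judged then, once.
Trained networks look in the newest picture that a camera, given by its name, has taken for a name from the list of things; names that differ only in an ending like _2 or _b are one class to them, and where a whole thing is asked for, a point or a joint stands for the part that bears it (a point fixed in the world has none). Each returns a list of dicts, best first, with "p" (0 to 1); they miss things now and then, are a little off and sometimes report something else, mostly with a low value. They report only what shows in the picture. A call takes as long as a camera call.
- manip.find_in(thing, camera): "box" ([left, top, right, bottom] in pixels, round what is visible of it).
- manip.trace(thing, camera): "pixels" (480x640 bool, what is visible of it) and "box" ([left, top, right, bottom] in pixels, round what is visible of it).
- manip.tip_of(thing, camera): "pixel" ([column, row] in pixels: a listed point, or the origin of a listed thing).
The state is a dict: "clock": time; "joint_pos": joint angles; "joint_velocities": joint speeds; "tau": joint torques, N m; "position": TCP position; "ee_rot": TCP orientation; "ft_force": force on the tool from outside, world axes, zero at the start; "torque": the same for the moment, N m; "grip_width": opening from 0.0 (shut) to 1.0 (fully open); "grasp_force": force on a finger pad.
Only numpy, scipy, OpenCV 4.12 (cv2) and the standard library are available. Lean on these libraries where they do the work, as an engineer would, in place of code of your own. Each camera call takes 0.05 s, during which the arm holds its last target. There are 200 camera calls.

## Working session

There is one attempt and no reset: what is moved stays moved. The work goes in short steps, Python scripts to look and compute and a shell command to move; the robot and the scene stay as the last step left them, time stands still between calls to the robot, and variables do not carry over. Pictures are saved under pics/ and viewed, at most 11 in all, crops included, and the job is handed in when it is done.

```bash
mkdir -p pics; ls; cat > h.py <<'E'
import numpy as np, cv2
from scipy.spatial.transform import Rotation as R
from workcell import manip
def snap(c,fn=None):
    im,d=manip.camera(c)
    if fn: cv2.imwrite('pics/'+fn,im[:,:,::-1])
    return im,d
def rays(c,px):
    k=manip.get_calibration(c)
    K=np.array([[k['fx'],0,k['cx']],[0,k['fy'],k['cy']],[0,0,1]])
    u=cv2.undistortPoints(np.array(px,float).reshape(-1,1,2),K,np.array(k['D'],float)).reshape(-1,2)
    d=np.c_[u[:,0],-u[:,1],-np.ones(len(u))]
    return np.array(k['xyz']),R.from_quat(k['orientation']).apply(d)
def at_z(c,px,z):
    o,d=rays(c,px); return o+d*((z-o[2])/d[:,2])[:,None]
def at_depth(c,px,dep):
    o,d=rays(c,px); return o+d*np.asarray(dep)[:,None]
def cloud(c,depth,mask):
    v,u=np.nonzero(mask&(depth>0)); return at_depth(c,np.c_[u,v],depth[v,u])
def tool(target):  # world point -> shift in tool units from current pose
    o=manip.get_obs(); return R.from_quat(o['ee_rot']).inv().apply(np.array(target)-o['position'])/.05
E
python3 - <<'E'
from h import *
for c in('top','side'):
    snap(c,c+'0.png'); k=manip.get_calibration(c); print(c,k['xyz'],k['orientation'],k['fx'],k['D'])
o=manip.get_obs();print(o['clock'],o['position'],R.from_quat(o['ee_rot']).as_matrix().round(3),o['grip_width'],manip.tip_reach)
for t in('mount','tee','scope','tray','mount2','stage_hole','tray_floor','weld_joint'):
    for c in('top','side'):
        print(t,c,[(np.round(r['pixel']),round(r['p'],2)) for r in manip.tip_of(t,c)][:3])
E
```

```text
pics
top [ 0.45143619 -0.00281252  1.13990386] [ 0.04785335 -0.07309605 -0.70308832  0.70571512] 466.6491805048353 [0.02070935 0.         0.         0.         0.        ]
side [ 0.3776754  -0.48035547  0.7551958 ] [ 0.32361511 -0.07597361 -0.19441003  0.9228792 ] 434.56132118946545 [-0.01885627  0.          0.          0.          0.        ]
0.1 [ 0.27831406 -0.55926348  0.24458396] [[ 0.895  0.446 -0.001]
 [ 0.446 -0.895  0.001]
 [-0.    -0.001 -1.   ]] 1.0002873151040714 0.014
mount top [(array([174., 287.]), 0.94), (array([410., 286.]), 0.72), (array([376., 260.]), 0.58)]
mount side [(array([236., 130.]), 0.82)]
tee top [(array([410., 293.]), 0.67), (array([371., 319.]), 0.33)]
tee side [(array([346., 399.]), 0.57), (array([345., 305.]), 0.23)]
scope top [(array([328., 194.]), 0.59), (array([406., 318.]), 0.18)]
scope side [(array([250., 203.]), 0.88)]
tray top [(array([361., 291.]), 0.82)]
tray side [(array([319., 347.]), 0.85), (array([250., 203.]), 0.16)]
mount2 top [(array([174., 287.]), 0.94), (array([410., 286.]), 0.72), (array([376., 260.]), 0.58)]
mount2 side [(array([236., 130.]), 0.82)]
stage_hole top [(array([175., 282.]), 0.72)]
stage_hole side [(array([242., 133.]), 0.65)]
tray_floor top [(array([364., 289.]), 0.65), (array([351., 288.]), 0.61)]
tray_floor side [(array([316., 343.]), 0.65), (array([306., 412.]), 0.51)]
weld_joint top [(array([409., 286.]), 0.64), (array([414., 291.]), 0.26)]
weld_joint side []
```

View pics/top0.png

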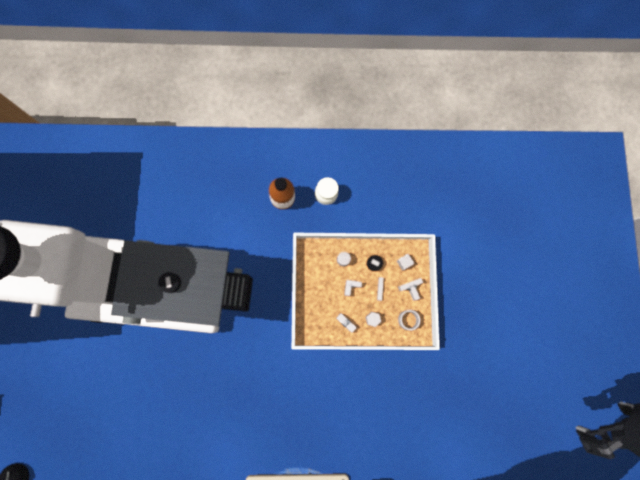

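View pics/side0.png

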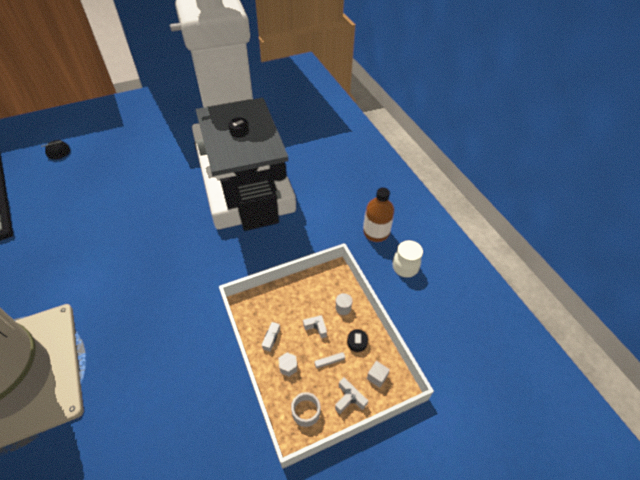

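The top view shows the mount on the stage at about (171,282), the tee at (411,288) with pipe (410,320) and square (406,262) either side of it, and the clear tray end at columns 297–335. The side view agrees: mount (238,127), tee (350,397).

```bash
cat > m.py <<'E'
from h import *
def seg(thing,c,near=None):
    rs=manip.trace(thing,c)
    if near is not None:
        rs=[r for r in rs if np.hypot((r['box'][0]+r['box'][2])/2-near[0],(r['box'][1]+r['box'][3])/2-near[1])<20]
    return rs[0]['pixels'] if rs else None
def rect(P):
    (c,s,a)=cv2.minAreaRect(P[:,:2].astype(np.float32)*1000); return np.round(c,1),np.round(s,1),round(a,1)
E
python3 - <<'E'
from m import *
from scipy.optimize import minimize
def inT(q): # tee sdf-ish inside test w/ fillets
    x,y=q[:,0],q[:,1]
    return ((abs(x)<28)&(y>-22)&(y<-10))|((abs(x)<6)&(y>=-10)&(y<22))|((y>=-10)&(abs(x)-6+(y+10)<7)&(y<-3))
g=np.stack(np.meshgrid(np.arange(-40,40.),np.arange(-40,40.)),-1).reshape(-1,2)
gin=g[inT(g)]
names={'top':dict(tee=(411,288),mount=(171,282),pipe=(410,320),square=(406,262),charpy=(380,288)),'side':dict(tee=(350,397),mount=(238,127),pipe=(306,409),square=(378,374),charpy=(330,361))}
zt=dict(tee=.029,mount=.222,pipe=.035,square=.035,charpy=.017)
for c in('top','side'):
    im,d=snap(c)
    for t,px in names[c].items():
        m=seg(t,c,px)
        if m is None: print(c,t,'none');continue
        P=cloud(c,d,m); z=P[:,2]; h=np.median(z[z>np.percentile(z,60)])
        T=P[abs(P[:,2]-zt[t])<.006]
        v,u=np.nonzero(m); Q=at_z(c,np.c_[u,v],zt[t])
        print(c,t,m.sum(),'ztop',round(h,4),'cloudtop',len(T),rect(T) if len(T)>4 else '', 'mask',rect(Q))
        if t=='tee':
            np.save(f'tee_{c}.npy',T); q=T[:,:2]*1000
            from scipy.spatial import cKDTree
            best=None
            c0=np.mean(q,0)
            for a in np.arange(0,360,15):
                def f(p):
                    r=np.deg2rad(p[2]);M=np.array([[np.cos(r),-np.sin(r)],[np.sin(r),np.cos(r)]])
                    W=gin@M.T+p[:2]
                    a_,_=cKDTree(W).query(q);b_,_=cKDTree(q).query(W)
                    return np.mean(a_**2)+np.mean(b_**2)
                s=minimize(f,[*c0,a],method='Nelder-Mead',options=dict(maxiter=60))
                if best is None or s.fun<best.fun: best=s
            print('  TEE',best.x.round(2),best.fun)
    # stage & tray
    m=seg('scope',c); P=cloud(c,d,m); S=P[abs(P[:,2]-.2)<.006]; print(c,'stage',len(S),rect(S),np.median(S[:,2]))
    m=seg('tray',c); P=cloud(c,d,m); S=P[(P[:,2]>.034)&(P[:,2]<.05)]; print(c,'tray rim',len(S),rect(S)); 
    F=P[P[:,2]<.02]; print('floor z',np.median(F[:,2]) if len(F) else '')
E
```

```text
top tee 185 ztop 0.0315 cloudtop 169 (array([ 536. , -272.9]), array([47.8, 45.3]), 56.4) mask (array([ 533.1, -266.6]), array([45.6, 48. ]), 73.8)
  TEE [ 524.56 -274.24  110.67] 1.4758176358170514
top mount 389 ztop 0.2237 cloudtop 344 (array([527.9, 252.5]), array([38.5, 38.5]), 39.9) mask (array([527.9, 250.2]), array([38.8, 42.8]), 0.2)
top pipe 127 ztop 0.0361 cloudtop 81 (array([ 458.9, -261.7]), array([45.6, 41.2]), 84.0) mask (array([ 458.7, -260.7]), array([47.3, 41.6]), 87.8)
top square 150 ztop 0.0372 cloudtop 131 (array([ 594.6, -257.1]), array([27. , 28.1]), 33.1) mask (array([ 593.2, -254.9]), array([27. , 32.8]), 33.3)
top charpy 87 ztop 0.0192 cloudtop 83 (array([ 529.7, -197.5]), array([ 9.5, 53.7]), 83.9) mask (array([ 529.8, -197.3]), array([10.1, 53.9]), 82.3)
top stage 7872 (array([529.7, 266.7]), array([238.5, 149.7]), 83.9) 0.20051605892170116
top tray rim 1322 (array([ 525.5, -157.3]), array([340.5, 270.9]), 89.7)
floor z 0.007806581589117512
side tee 549 ztop 0.0289 cloudtop 415 (array([ 529.3, -276.8]), array([44.2, 53.8]), 21.5) mask (array([ 527.4, -279. 
[... 266 characters left out ...]
 (array([ 460.4, -264.9]), array([46.9, 45.6]), 75.5) mask (array([ 459.6, -267.8]), array([52.9, 45.5]), 75.4)
side square 336 ztop 0.0341 cloudtop 254 (array([ 596.2, -260.3]), array([27.4, 28.6]), 32.7) mask (array([ 591.8, -264.1]), array([36.5, 29.6]), 31.0)
side charpy 193 ztop 0.0161 cloudtop 171 (array([ 533.5, -199.3]), array([11.6, 51.5]), 83.5) mask (array([ 532.9, -201.9]), array([14.1, 51.4]), 88.8)Traceback (most recent call last):
  File "<stdin>", line 34, in <module>
  File "h.py", line 19, in cloud
    v,u=np.nonzero(mask&(depth>0)); return at_depth(c,np.c_[u,v],depth[v,u])
                   ~~~~^^~~~~~~~~
TypeError: unsupported operand type(s) for &: 'NoneType' and 'bool'
```

```bash
python3 - <<'E'
from h import *
print(tool([.52,-.15,.36]),tool([.528,.15,.34]),tool([.528,.2525,.30]))
E
```

```text
[ 7.97383127 -5.18088997 -2.2932668 ] [ 10.79023371 -10.48126659  -1.89391124] [ 11.70356621 -12.31666309  -1.09413411]
```

```bash
python3 -m pendant '[[1,-0.6,-1.2,0,0,-1,1],[2,-1.3,-2.3,0,0,-2,1],[3,-2,-2.3,0,0,-3,1],[4,-2.6,-2.3,0,0,-4,1],[5,-3.3,-2.3,0,0,-5,1],[6,-3.9,-2.3,0,0,-6,1],[7,-4.5,-2.3,0,0,-7,1],[8,-5.2,-2.3,0,0,-7.94,1],[8,-5.2,-2.3,0,0,-7.94,1],[8,-5.2,-2.3,0,0,-7.94,1]]' 40
python3 - <<'E'
from h import *
print(R.from_quat(manip.get_obs()['ee_rot']).as_matrix().round(3))
print(tool([.528,.15,.34]),tool([.528,.2525,.27]))
E
```

```text
clock: 2.9
position: [0.5209, -0.1481, 0.3603]
ee_rot: [0.707, 0.707, -0.0, -0.0]
ft_force: [-0.2, -0.3, -0.4]
grip_width: 1.001
grasp_force: 0.0
[[-0.  1. -0.]
 [ 1.  0. -0.]
 [-0. -0. -1.]]
[5.96145224 0.14411736 0.40496666] [8.01157416 0.14508173 1.80478779]
```

```bash
python3 -m pendant '[[1,0,0,0,0,0,1],[2.2,0.1,0,0,0,0,1],[3.4,0.14,0,0,0,0,1],[4.6,0.14,0,0,0,0,1],[5.8,0.14,0,0,0,0,1],[7,0.14,0.5,0,0,0,1],[8,0.14,1.2,0,0,0,1],[8,0.14,1.8,0,0,0,1],[8,0.14,1.8,0,0,0,1],[8,0.14,1.8,0,0,0,1]]'
python3 - <<'E'
from h import *
im,d=snap('side'); im2,d2=snap('top')
a=cv2.resize(im[60:240,130:350],None,fx=2.2,fy=2.2); b=cv2.resize(im2[220:360,90:270],None,fx=2.2,fy=2.2)
h=max(a.shape[0],b.shape[0]);C=np.zeros((h,a.shape[1]+b.shape[1],3),np.uint8);C[:a.shape[0],:a.shape[1]]=a;C[:b.shape[0],a.shape[1]:]=b
print(C.shape);cv2.imwrite('pics/g1.png',cv2.resize(C,None,fx=.88,fy=.88)[:,:,::-1])
# stage from side
P=cloud('side',d,np.ones_like(d,bool)); S=P[(abs(P[:,2]-.2)<.005)&(P[:,1]>.12)&(P[:,1]<.4)&(abs(P[:,0]-.53)<.12)]
import cv2
print(len(S),cv2.minAreaRect(S[:,:2].astype(np.float32)*1000),np.median(S[:,2]))
P=cloud('top',d2,np.ones_like(d2,bool)); S=P[(abs(P[:,2]-.2)<.005)&(P[:,1]>.12)&(P[:,1]<.34)&(abs(P[:,0]-.53)<.12)]
print(len(S),cv2.minAreaRect(S[:,:2].astype(np.float32)*1000))
print(tool([.528,.2525,.216]))
E
```

```text
clock: 4.15
position: [0.5292, 0.2496, 0.2716]
ee_rot: [0.708, 0.706, 0.0, 0.001]
ft_force: [0.4, 0.4, 0.7]
grip_width: 1.0
grasp_force: 0.0
(396, 880, 3)
4647 ((533.26025390625, 263.3367919921875), (239.61602783203125, 150.62347412109375), 84.08838653564453) 0.1984619404282687
4198 ((526.9326782226562, 240.58631896972656), (185.5703125, 149.84410095214844), 84.0461654663086)
[ 0.04363917 -0.02403369  1.1196849 ]
```

View pics/g1.png

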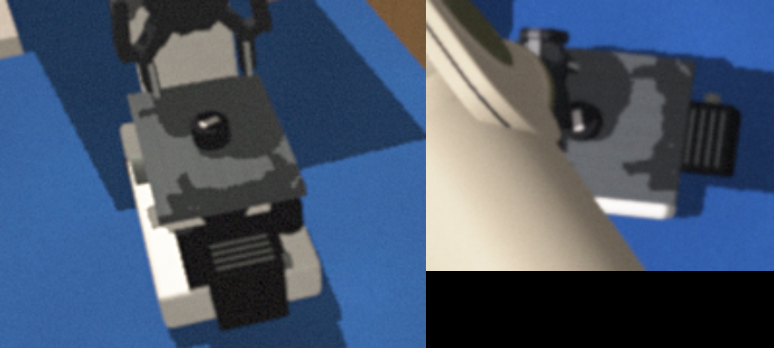

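The left crop (side view) shows the gripper straddling the mount at about (210,130), and the right one (top view) shows the mount at (580,122) clear of the fingers. Both cameras' averages put it at (0.5295, 0.2505). Descending and closing.

```bash
python3 -m pendant '[[0.02,0,0.5,0,0,0,1],[0.02,0,1,0,0,0,1],[0.02,0,1.1,0,0,0,1],[0.02,0,1.1,0,0,0,0.3],[0.02,0,1.1,0,0,0,0],[0.02,0,1.1,0,0,0,-0.2],[0.02,0,1.1,0,0,0,-0.2],[0.02,0,1.1,0,0,0,-0.2],[0.02,0,1.1,0,0,0,-0.2],[0.02,0,1.1,0,0,0,-0.2]]' 40
python3 - <<'E'
from h import *
o=manip.get_obs();print(o['position'],o['ft_force'],o['torque'])
E
```

```text
clock: 5.5
position: [0.5284, 0.2527, 0.2167]
ee_rot: [0.707, 0.707, 0.001, 0.0]
ft_force: [-1.3, -0.6, 6.0]
grip_width: 0.452
grasp_force: 39.9
[0.52842264 0.25271606 0.21666005] [-1.31494205 -0.55484929  5.97158352] [-0.18170088  0.20776216 -0.07295863]
```

```bash
python3 -m pendant '[[0,0,-0.3,0,0,0,-0.2],[0,0,-1,0,0,0,-0.2],[-0.5,0,-1.5,0,0,0,-0.2],[-1.4,0,-1.5,0,0,0,-0.2],[-2.4,0,-1.5,0,0,0,-0.2],[-3.4,0,-1.5,0,0,0,-0.2],[-4.4,0,-1.5,0,0,0,-0.2],[-5.2,-0.05,-1,0,0,0,-0.2],[-5.65,-0.05,0,0,0,0,-0.2],[-5.65,-0.05,0.8,0,0,0,-0.2]]' 40
python3 - <<'E'
from h import *
snap('top');print([(r['box'],round(r['p'],2)) for r in manip.find_in('mount','top')])
snap('side','g2.png');print([(r['box'],round(r['p'],2)) for r in manip.find_in('mount','side')])
print(tool([.5255,-.031,.05]),tool([.5255,-.031,.024]))
E
```

```text
clock: 6.75
position: [0.5252, -0.0325, 0.1747]
ee_rot: [0.709, 0.706, -0.0, 0.0]
ft_force: [0.4, 0.6, 0.4]
grip_width: 0.448
grasp_force: 40.3
[([268.9, 178.3, 297.9, 208.3], 0.67), ([368.3, 254.3, 383.1, 272.9], 0.61)]
[([344.5, 328.5, 366.7, 350.6], 0.83), ([276.8, 229.4, 297.3, 253.2], 0.65)]
[-0.03065385 -0.00649963  2.53533444] [-0.03080597 -0.00682893  3.05533431]
```

View pics/g2.png

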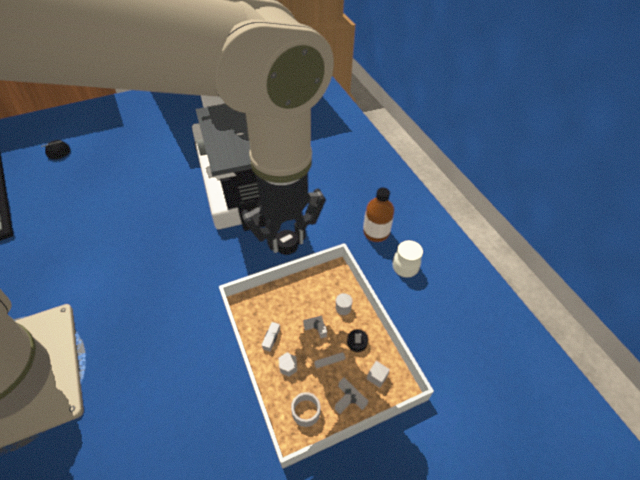

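The side view shows the mount held upright between the pads at (287,241), over the tray's near edge; the bottle and jar are untouched.

```bash
python3 -m pendant '[[0,0,0.8,0,0,0,-0.2],[0,0,1.6,0,0,0,-0.2],[0,0,2.2,0,0,0,-0.2],[0,0,2.6,0,0,0,-0.2],[0,0,2.8,0,0,0,-0.2],[0,0,2.85,0,0,0,-0.2],[0,0,2.85,0,0,0,-0.2],[0,0,2.85,0,0,0,-0.2],[0,0,2.85,0,0,0,-0.2],[0,0,2.85,0,0,0,-0.2]]' 40
python3 - <<'E'
from h import *
print(manip.get_obs()['position'],tool([.5255,-.031,.0237]))
im,d=snap('side'); m=(np.zeros_like(d)>1)
P=cloud('side',d,np.ones_like(d,bool))
F=P[(abs(P[:,0]-.5255)<.1)&(abs(P[:,1]+.031)<.03)&(P[:,2]<.015)];print('floor',np.median(F[:,2]))
m=seg=[r for r in manip.trace('mount','side') if r['box'][1]<300]
if m: Q=cloud('side',d,m[0]['pixels']);print(m[0]['box'],np.median(Q,0),np.percentile(Q[:,2],[5,95]))
E
```

```text
clock: 8.2
position: [0.5254, -0.0301, 0.033]
ee_rot: [0.707, 0.707, 0.0, 0.0]
ft_force: [-0.0, 0.8, -0.8]
grip_width: 0.45
grasp_force: 40.4
[ 0.52543033 -0.03009707  0.03303905] [-0.01802636  0.00132983  0.18678466]
floor 0.0054134074360494555
[282.5, 272.8, 300.1, 295.7] [ 0.52489884 -0.04037019  0.03615793] [0.01909473 0.03870733]
```

```bash
python3 -m pendant '[[0,0,0.06,0,0,0,-0.2],[0,0,0.1,0,0,0,-0.2],[0,0,0.13,0,0,0,-0.2],[0,0,0.15,0,0,0,-0.2],[0,0,0.16,0,0,0,-0.2],[0,0,0.17,0,0,0,-0.2],[0,0,0.18,0,0,0,-0.2],[0,0,0.18,0,0,0,-0.2],[0,0,0.18,0,0,0,-0.2],[0,0,0.18,0,0,0,-0.2]]' 40
```

```text
clock: 9.55
position: [0.5253, -0.03, 0.0238]
ee_rot: [0.707, 0.707, 0.0, 0.0]
ft_force: [-0.6, 0.9, -0.2]
grip_width: 0.45
grasp_force: 40.4
```

```bash
python3 -m pendant '[[0,0,0.01,0,0,0,-0.2],[0,0,0.01,0,0,0,-0.2],[0,0,0.02,0,0,0,-0.2],[0,0,0.02,0,0,0,-0.2],[0,0,0.03,0,0,0,-0.2],[0,0,0.03,0,0,0,-0.2],[0,0,0.03,0,0,0,-0.2],[0,0,0.03,0,0,0,-0.2],[0,0,0.03,0,0,0,-0.2],[0,0,0.03,0,0,0,-0.2]]' 40
```

```text
clock: 10.8
position: [0.5254, -0.0301, 0.0235]
ee_rot: [0.707, 0.707, -0.0, 0.0]
ft_force: [-8.1, -0.4, 19.4]
grip_width: 0.45
grasp_force: 42.4
```

```bash
python3 -m pendant '[[0,0,-0.02,0,0,0,-0.2],[0,0,-0.025,0,0,0,-0.2],[0,0,-0.025,0,0,0,-0.05],[0,0,-0.025,0,0,0,0.1],[0,0,-0.025,0,0,0,0.3],[0,0,-0.025,0,0,0,0.4],[0,0,-0.4,0,0,0,0.4],[0,0,-1,0,0,0,0.4],[0,0,-2,0,0,0,0.4],[0,0,-2.5,0,0,0,0.4]]'
python3 - <<'E'
from m import *
im,d=snap('side','g3.png')
P=cloud('side',d,np.ones_like(d,bool))
T=P[(abs(P[:,0]-.5255)<.03)&(abs(P[:,1]+.031)<.04)&(P[:,2]>.02)&(P[:,2]<.045)];print(len(T),rect(T),np.percentile(T[:,2],[5,50,95]))
for c in('side',):
  for r in manip.trace('tee',c)[:2]:
    Q=cloud(c,d,r['pixels']);print(r['p'],r['box'],np.median(Q,0))
print(manip.get_obs()['position'],tool([.45,-.15,.15]),tool([.527,-.276,.12]))
E
```

```text
clock: 12.05
position: [0.5264, -0.0297, 0.1513]
ee_rot: [0.707, 0.707, 0.001, 0.002]
ft_force: [-0.3, -0.2, -1.0]
grip_width: 0.696
grasp_force: 0.0
496 (array([525.3, -22.6]), array([62.9, 59.5]), 89.4) [0.02160712 0.02766897 0.04041991]
0.94 [334.5, 379.0, 366.6, 414.5] [ 0.53625225 -0.2807924   0.02721508]
0.59 [221.8, 244.5, 432.0, 470.0] [ 0.51987708 -0.18091349  0.0060691 ]
[ 0.52718515 -0.0298444   0.15162893] [-2.40322712 -1.5436548   0.02563611] [-4.92241372 -0.00717903  0.63796046]
```

View pics/g3.png

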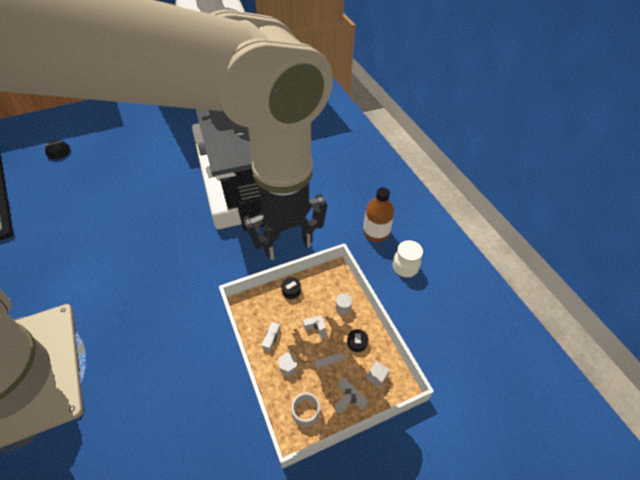

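The side view shows the mount standing flat in the clear end at (291,288), with all the other specimens where they were. On to the tee.

```bash
python3 -m pendant '[[-0.8,0,0,0,0,-0.8,0.34],[-1.6,0,0,0,0,-1.6,0.34],[-2.4,0,0,0,0,-2.56,0.34],[-3.2,0,0,0,0,-2.56,0.34],[-4.0,0,0.2,0,0,-2.56,0.34],[-4.6,0,0.5,0,0,-2.56,0.34],[-4.9,0,0.6,0,0,-2.56,0.34],[-4.9,0,0.6,0,0,-2.56,0.34],[-4.9,0,0.6,0,0,-2.56,0.34],[-4.9,0,0.6,0,0,-2.56,0.34]]'
python3 - <<'E'
from m import *
for c,n in(('side',(291,288)),('top',(308,290))):
    im,d=snap(c,'g4.png' if c=='side' else None)
    m=seg('mount',c,n)
    if m is None: print(c,'none');continue
    P=cloud(c,d,m);T=P[abs(P[:,2]-.029)<.006];v,u=np.nonzero(m);print(c,len(T),rect(T),rect(at_z(c,np.c_[u,v],.029)))
o=manip.get_obs();print(o['position'],R.from_quat(o['ee_rot']).as_matrix().round(3)[:,1],o['grip_width'])
E
```

```text
clock: 13.4
position: [0.5258, -0.2737, 0.118]
ee_rot: [0.57, 0.822, 0.0, 0.0]
ft_force: [0.4, -0.0, -0.4]
grip_width: 0.669
grasp_force: 0.0
side none
top 211 (array([521.2, -31.5]), array([38. , 35.6]), 0.3) (array([521.2, -31.5]), array([37.8, 35.6]), 0.2)
[ 0.52537597 -0.27463632  0.11756149] [0.937 0.35  0.   ] 0.6693675711121826
```

View pics/g4.png

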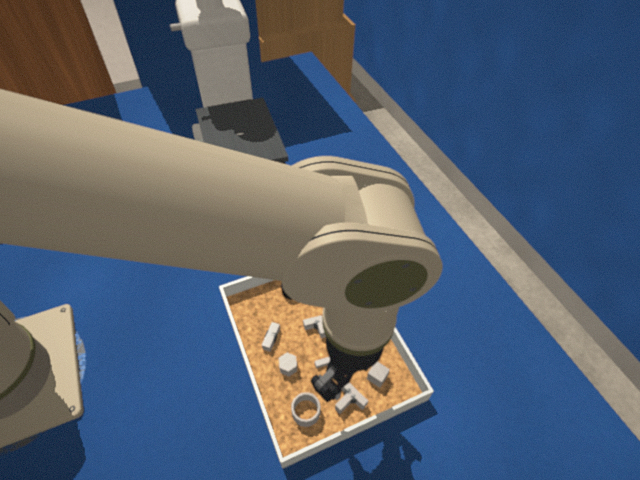

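The side view shows the gripper at about (345,372) above the tee (350,398), pads lined up with the plate face and the web end, and the pipe at (306,409) clear. Down to just above the specimens for a close check.

```bash
python3 -m pendant '[[-0.05,0.04,0.4,0,0,0,0.34],[-0.05,0.04,0.8,0,0,0,0.34],[-0.05,0.04,1.1,0,0,0,0.34],[-0.05,0.04,1.25,0,0,0,0.34],[-0.05,0.04,1.25,0,0,0,0.34],[-0.05,0.04,1.25,0,0,0,0.34],[-0.05,0.04,1.25,0,0,0,0.34],[-0.05,0.04,1.25,0,0,0,0.34],[-0.05,0.04,1.25,0,0,0,0.34],[-0.05,0.04,1.25,0,0,0,0.34]]'
python3 - <<'E'
from m import *
im,d=snap('side'); cv2.imwrite('pics/g5.png',cv2.resize(im[330:450,270:430],None,fx=4.5,fy=4.5,interpolation=cv2.INTER_CUBIC)[:,:,::-1])
o=manip.get_obs();print(o['position'],tool([.528,-.276,.026]))
E
```

```text
clock: 14.85
position: [0.528, -0.2767, 0.0549]
ee_rot: [0.57, 0.821, -0.0, 0.0]
ft_force: [0.1, -0.5, -0.3]
grip_width: 0.669
grasp_force: 0.0
[ 0.52797162 -0.27671373  0.05486153] [0.01323002 0.00548656 0.57722962]
```

View pics/g5.png

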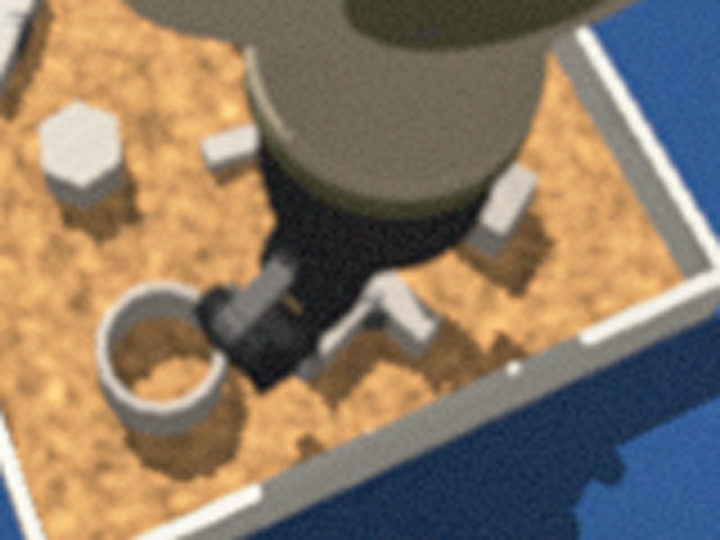

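The crop shows the near finger at (260,320) projected in front of the pipe rim (160,360), but it is still above it. I will check the real gap from depth.

```bash
python3 - <<'E'
from m import *
o=manip.get_obs();p=np.array(o['position']);M=R.from_quat(o['ee_rot']).as_matrix()
for c in('side','top'):
    im,d=snap(c);P=cloud(c,d,np.ones_like(d,bool));L=(P-p)@M*1000
    near=(abs(L[:,0])<80)&(abs(L[:,1])<100)
    for lo,hi in((-45,-30),(-30,-18),(-18,-8),(-8,4)):
        S=L[near&(L[:,2]>lo)&(L[:,2]<hi)&(L[:,1]<0)]
        if len(S): print(c,lo,hi,len(S),'x',np.percentile(S[:,0],[2,50,98]).round(1),'y',np.percentile(S[:,1],[2,50,98]).round(1))
    B=L[near&(P[:,2]<.037)&(P[:,2]>.031)&(L[:,1]<-25)]; 
    if len(B):
        s=cv2.minEnclosingCircle(B[:,:2].astype(np.float32));print(c,'pipe',s)
    T=L[near&(P[:,2]<.033)&(P[:,2]>.024)&(abs(L[:,1])<30)&(abs(L[:,0])<32)]
    print(c,'tee',len(T),rect(T/1000),np.percentile(T[:,1],[2,98]))
E
```

```text
side -45 -30 94 x [-15.   -7.8   5.9] y [-60.2 -38.8 -31.5]
side -30 -18 6 x [-13.4 -12.7  -8.5] y [-41.1 -35.7 -30. ]
side -18 -8 13 x [-12.8 -10.1  -8.4] y [-40.4 -35.1 -29. ]
side -8 4 18 x [-12.9 -10.4  -8.2] y [-41.7 -35.  -29. ]
side pipe ((5.795945644378662, -50.06202697753906), 54.7595329284668)
side tee 172 (array([-14.3,   3.2]), array([39.4, 26.4]), 89.4) [-13.96589881  22.15094226]
top -45 -30 32 x [-0.2  7.6 14.4] y [-59.7 -44.1 -35.9]
top -30 -18 6 x [ 7.1 11.5 12.3] y [-45.  -35.2 -32. ]
top -18 -8 2 x [11.7 12.  12.3] y [-33.6 -32.6 -31.6]
top -8 4 9 x [ 7.2 10.2 12.3] y [-44.5 -38.  -31.8]
top pipe ((23.9973087310791, -73.87547302246094), 42.09211349487305)
top tee 116 (array([13.9, -1.9]), array([34.4, 43.1]), 2.3) [-21.7790895  19.3110022]
```

The fingers are where expected, the plate face is at +22 mm (centred), and the pipe gap is about 5 mm with narrower jaws.

```bash
python3 -m pendant '[[-0.01,0,0,0,0,0,0.22],[-0.01,0,0.1,0,0,0,0.22],[-0.01,0,0.3,0,0,0,0.22],[-0.01,0,0.5,0,0,0,0.22],[-0.01,0,0.58,0,0,0,0.22],[-0.01,0,0.58,0,0,0,0.22],[-0.01,0,0.58,0,0,0,0.22],[-0.01,0,0.58,0,0,0,0.22],[-0.01,0,0.58,0,0,0,0.22],[-0.01,0,0.58,0,0,0,0.22]]'
```

```text
clock: 16.25
position: [0.5282, -0.2772, 0.0259]
ee_rot: [0.57, 0.821, 0.0, 0.0]
ft_force: [0.8, -0.1, -0.3]
grip_width: 0.61
grasp_force: 0.0
```

```bash
python3 -m pendant '[[-0.01,0,0,0,0,0,0.15],[-0.01,0,0,0,0,0,0.1],[-0.01,0,0,0,0,0,0.05],[-0.01,0,0,0,0,0,0],[-0.01,0,0,0,0,0,-0.1],[-0.01,0,0,0,0,0,-0.2],[-0.01,0,0,0,0,0,-0.2],[-0.01,0,0,0,0,0,-0.2],[-0.01,0,0,0,0,0,-0.2],[-0.01,0,0,0,0,0,-0.2]]' 70
```

```text
clock: 17.5
position: [0.5288, -0.2776, 0.0264]
ee_rot: [0.57, 0.821, 0.0, 0.0]
ft_force: [-0.2, -0.0, 5.5]
grip_width: 0.492
grasp_force: 71.0
```

```bash
python3 -m pendant '[[0,0,-0.1,0,0,0,-0.2],[0,0,-0.4,0,0,0,-0.2],[0,0,-1,0,0,0,-0.2],[0,0,-2,0,0,0,-0.2],[0,0,-3,0,0,0,-0.2],[0,0,-4,0,0,0,-0.2],[0,0,-5,0,0,0,-0.2],[0,0,-5.6,0,0,0,-0.2],[0,0,-5.6,0,0,0,-0.2],[0,0,-5.6,0,0,0,-0.2]]' 70
python3 - <<'E'
from m import *
from collections import defaultdict
o=manip.get_obs();print(o['position'],o['ft_force'])
out=[]
for c in('side','top'):
    for i in range(2):
        im,d=snap(c);print(c,[(np.round(at_z(c,r['pixel'],.2)[0]*1000,1),np.round(r['pixel']),round(r['p'],2)) for r in manip.tip_of('stage_hole',c)][:2])
    n=at_z(c,[[0,0]],.2) 
    P=cloud(c,d,np.ones_like(d,bool)); S=P[(abs(P[:,2]-.2)<.005)&(P[:,1]>.12)&(P[:,1]<.41)&(abs(P[:,0]-.53)<.12)]
    r=cv2.minAreaRect(S[:,:2].astype(np.float32)*1000);a=np.deg2rad(r[2] if r[1][0]>r[1][1] else r[2]+90);L=max(r[1])
    u=np.array([np.cos(a),np.sin(a)]);print(c,r,'hole',np.array(r[0])-u*(L/2-105))
    pxs={'side':(242,133),'top':(173,282)}[c]
    x,y=pxs;out.append(cv2.resize(im[y-45:y+45,x-45:x+45],(390,390),interpolation=cv2.INTER_CUBIC))
cv2.imwrite('pics/g6.png',np.hstack(out)[:,:,::-1])
E
```

```text
clock: 18.75
position: [0.5278, -0.2774, 0.3049]
ee_rot: [0.57, 0.821, -0.0, -0.001]
ft_force: [0.1, 0.3, -2.6]
grip_width: 0.496
grasp_force: 71.4
[ 0.527779   -0.27742755  0.30488904] [ 0.12311238  0.32590462 -2.63985677]
side [(array([536.2, 246.2, 200. ]), array([242., 132.]), 0.84)]
side [(array([536.8, 257.5, 200. ]), array([241., 128.]), 0.78), (array([488.4,  51.8, 200. ]), array([250., 201.]), 0.7)]
side ((529.75634765625, 229.66110229492188), (169.63780212402344, 150.54495239257812), 84.15284729003906) hole [531.81229751 249.73720312]
top [(array([532.6, 258.3, 200. ]), array([168., 280.]), 0.92), (array([ 525.8, -307.8,  200. ]), array([450., 285.]), 0.16)]
top [(array([531.8, 258. , 200. ]), array([168., 281.]), 0.82)]
top ((529.8448486328125, 266.2649230957031), (237.74258422851562, 150.3074188232422), 84.08690643310547) hole [528.41583021 252.46743596]
```

View pics/g6.png

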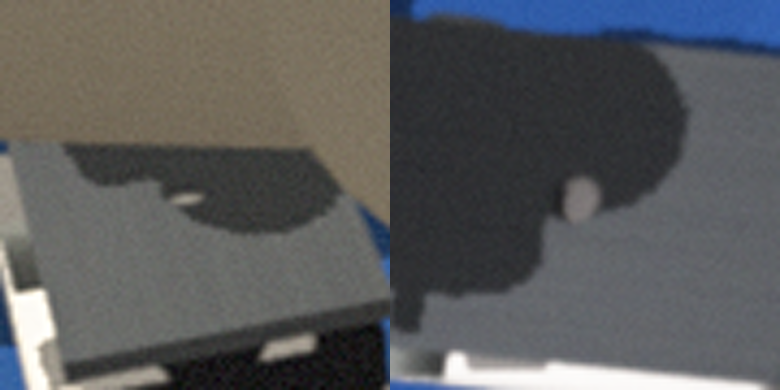

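The side crop shows the hole at about (187,199), image (240,134). The top crop shows it at (580,199), image (171,283). That agrees with the stage-outline estimate of about (0.530, 0.251). Carrying the tee over.

```bash
python3 -m pendant '[[1,0.36,0,0,0,0.4,-0.2],[2.1,0.75,0,0,0,0.8,-0.2],[3.2,1.14,0,0,0,1.2,-0.2],[4.3,1.54,0,0,0,1.6,-0.2],[5.4,1.93,0,0,0,2,-0.2],[6.5,2.32,0,0,0,2.4,-0.2],[7.6,2.71,0,0,0,2.8,-0.2],[8.7,3.11,0,0,0,3.1,-0.2],[9.6,3.43,0,0,0,3.31,-0.2],[9.97,3.56,0,0,0,3.31,-0.2]]' 70
python3 - <<'E'
from h import *
o=manip.get_obs();M=R.from_quat(o['ee_rot']).as_matrix();print(M[:,1],np.rad2deg(np.arctan2(M[1,1],M[0,1])),tool([.5202,.2521,.25]))
E
```

```text
clock: 20.4
position: [0.5196, 0.2552, 0.3057]
ee_rot: [0.742, 0.67, 0.0, -0.001]
ft_force: [-0.0, -0.3, -2.5]
grip_width: 0.494
grasp_force: 71.4
[ 9.94869988e-01 -1.01159927e-01 -6.12770014e-04] -5.805969245583646 [-0.06088714  0.01803751  1.11485491]
```

```bash
python3 -m pendant '[[0,0,0.4,0,0,0,-0.2],[0,0,0.8,0,0,0,-0.2],[0,0,1.1,0,0,0,-0.2],[0,0,1.2,0,0,0,-0.2],[0,0,1.2,0,0,0,-0.2],[0,0,1.2,0,0,0,-0.2],[0,0,1.2,0,0,0,-0.2],[0,0,1.2,0,0,0,-0.2],[0,0,1.2,0,0,0,-0.2],[0,0,1.2,0,0,0,-0.2]]' 70
python3 - <<'E'
from m import *
o=manip.get_obs();p=np.array(o['position']);M=R.from_quat(o['ee_rot']).as_matrix();print(p,np.rad2deg(np.arctan2(M[1,1],M[0,1])))
out=[]
for c in('side','top'):
    im,d=snap(c);P=cloud(c,d,np.ones_like(d,bool));L=(P-p)@M*1000
    for lo,hi in((-6,1),(1,8),(8,20)):
        S=L[(L[:,2]>lo)&(L[:,2]<hi)&(abs(L[:,0])<40)&(abs(L[:,1])<30)]
        if len(S): print(c,lo,hi,len(S),'x',np.percentile(S[:,0],[2,10,50,90,98]).round(1),'y',np.percentile(S[:,1],[2,50,98]).round(1))
    rs=manip.trace('tee',c)
    for r in rs[:2]: print(c,r['p'],np.round(r['box']))
    S=P[(abs(P[:,2]-.2)<.005)&(P[:,1]>.12)&(P[:,1]<.41)&(abs(P[:,0]-.53)<.12)]
    r=cv2.minAreaRect(S[:,:2].astype(np.float32)*1000);print(r)
    x,y={'side':(242,133),'top':(173,282)}[c];out.append(cv2.resize(im[y-40:y+40,x-40:x+40],(390,390),interpolation=cv2.INTER_CUBIC))
    np.savez(c+'.npz',im=im,d=d)
cv2.imwrite('pics/g7.png',np.hstack(out)[:,:,::-1])
E
```

```text
clock: 21.65
position: [0.5208, 0.2517, 0.2458]
ee_rot: [0.743, 0.669, 0.0, 0.0]
ft_force: [0.4, 0.3, -1.9]
grip_width: 0.494
grasp_force: 71.4
[0.52081401 0.25165239 0.24584675] -6.020577506545893
side -6 1 215 x [-27.5 -18.   -3.1  17.   25.6] y [-27.5  11.3  27.2]
side 1 8 100 x [-28.3 -27.3  -9.4  -3.7  -2.9] y [-27.4   2.   27.7]
side 8 20 126 x [-28.2 -26.9  -6.5  -4.   -3. ] y [-22.    1.1  23.5]
side 0.68 [224. 102. 246. 128.]
((533.0767211914062, 262.32275390625), (237.1197967529297, 150.3915252685547), 83.97447967529297)
top -6 1 107 x [-24.9 -22.5 -10.6  -3.2  -2.5] y [-27.2  11.1  22.9]
top 1 8 33 x [-24.7 -24.5  -6.3  -2.9  -2.8] y [-27.2  -0.1  27.8]
top 8 20 35 x [-25.5 -25.2  -6.5  -2.7  -2.6] y [-21.1   2.8  19.7]
top 0.7 [164. 275. 183. 299.]
((527.8200073242188, 248.71029663085938), (202.45826721191406, 149.87997436523438), 84.0408935546875)
```

View pics/g7.png

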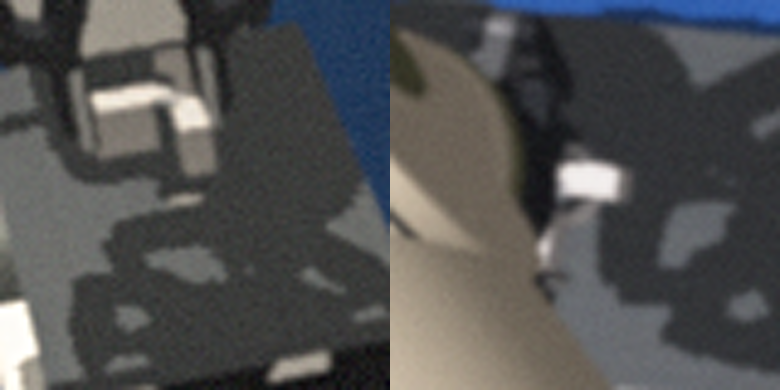

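The side crop shows the tee held level, with the plate end at (190,130) and the hole peeking out at (185,200). The top crop shows the plate end at (590,181). I will use the plate end to compare each camera with the jaws.

```bash
python3 - <<'E'
from m import *
o=manip.get_obs();p=np.array(o['position']);M=R.from_quat(o['ee_rot']).as_matrix()
for c in('side','top'):
    z=np.load(c+'.npz');im,d=z['im'],z['d']
    b=im.min(2)>(150 if c=='top' else 170)
    v,u=np.nonzero(b);W=at_z(c,np.c_[u,v],p[2]+.0026);L=(W-p)@M*1000
    S=L[(L[:,0]<-13)&(L[:,0]>-36)&(abs(L[:,1]-16)<14)]
    print(c,len(S),'y',np.percentile(S[:,1],[3,50,97]).round(1),S[:,1].mean().round(2),'x',np.percentile(S[:,0],[3,50,97]).round(1))
E
```

```text
side 30 y [10.4 16.1 21.1] 15.94 x [-28.2 -21.4 -13.6]
top 51 y [ 7.  12.9 19.7] 13.06 x [-25.9 -19.3 -13.4]
```

```bash
python3 -m pendant '[[-0.02,0.016,0.15,0,0,0,-0.2],[-0.02,0.016,0.3,0,0,0,-0.2],[-0.02,0.016,0.4,0,0,0,-0.2],[-0.02,0.016,0.45,0,0,0,-0.2],[-0.02,0.016,0.47,0,0,0,-0.2],[-0.02,0.016,0.49,0,0,0,-0.2],[-0.02,0.016,0.5,0,0,0,-0.2],[-0.02,0.016,0.5,0,0,0,-0.2],[-0.02,0.016,0.5,0,0,0,-0.2],[-0.02,0.016,0.5,0,0,0,-0.2]]' 70
```

```text
clock: 23.1
position: [0.5215, 0.2506, 0.2208]
ee_rot: [0.743, 0.669, 0.0, 0.0]
ft_force: [-0.0, 0.2, -0.8]
grip_width: 0.488
grasp_force: 71.4
```

```bash
python3 -m pendant '[[0,0,0.01,0,0,0,-0.2],[0,0,0.01,0,0,0,-0.2],[0,0,0.015,0,0,0,-0.2],[0,0,0.015,0,0,0,-0.2],[0,0,0.02,0,0,0,-0.2],[0,0,0.02,0,0,0,-0.2],[0,0,0.025,0,0,0,-0.2],[0,0,0.025,0,0,0,-0.2],[0,0,0.025,0,0,0,-0.2],[0,0,0.025,0,0,0,-0.2]]' 70
```

```text
clock: 24.35
position: [0.5215, 0.2506, 0.2196]
ee_rot: [0.743, 0.669, 0.0, 0.0]
ft_force: [0.0, 0.5, -2.4]
grip_width: 0.495
grasp_force: 71.4
```

```bash
python3 -m pendant '[[0,0,0.005,0,0,0,-0.2],[0,0,0.005,0,0,0,-0.2],[0,0,0.01,0,0,0,-0.2],[0,0,0.01,0,0,0,-0.2],[0,0,0.015,0,0,0,-0.2],[0,0,0.015,0,0,0,-0.2],[0,0,0.018,0,0,0,-0.2],[0,0,0.018,0,0,0,-0.2],[0,0,0.018,0,0,0,-0.2],[0,0,0.018,0,0,0,-0.2]]' 70
```

```text
clock: 25.6
position: [0.5216, 0.2506, 0.2194]
ee_rot: [0.743, 0.669, 0.0, 0.0]
ft_force: [-4.2, -2.3, 7.5]
grip_width: 0.489
grasp_force: 72.4
```

```bash
python3 -m pendant '[[0,0,-0.008,0,0,0,-0.2],[0,0,-0.008,0,0,0,-0.1],[0,0,-0.008,0,0,0,0],[0,0,-0.008,0,0,0,0.15],[0,0,-0.008,0,0,0,0.3],[0,0,-0.008,0,0,0,0.4],[0,0,-0.3,0,0,0,0.4],[0,0,-0.8,0,0,0,0.4],[0,0,-1.5,0,0,0,0.4],[0,0,-1.6,0,0,0,0.4]]' 20
python3 -m pendant '[[-1,0,0,0,0,0,0.4],[-2,0,0,0,0,0,0.4],[-3,0,0,0,0,0,0.4],[-4,0,0,0,0,0,0.4],[-5,0,0,0,0,0,0.4],[-6,0,0,0,0,0,0.4],[-7,0,0,0,0,0,0.4],[-8,0,0,0,0,0,0.4],[-8.5,0,0,0,0,0,0.4],[-8.5,0,0,0,0,0,0.4]]'
cat > chk.py <<'E'
from m import *
from scipy.optimize import minimize
from scipy.spatial import cKDTree
def inT(q):
    x,y=q[:,0],q[:,1]
    return ((abs(x)<28)&(y>-22)&(y<-10))|((abs(x)<6)&(y>=-10)&(y<22))|((y>=-10)&(abs(x)-6+(y+10)<7)&(y<-3))
g=np.stack(np.meshgrid(np.arange(-40,40.),np.arange(-40,40.)),-1).reshape(-1,2);gin=g[inT(g)]
out=[]
for c in('side','top'):
    im,d=snap(c);P=cloud(c,d,np.ones_like(d,bool))
    S=P[(abs(P[:,2]-.2)<.005)&(P[:,1]>.12)&(P[:,1]<.41)&(abs(P[:,0]-.53)<.12)]
    r=cv2.minAreaRect(S[:,:2].astype(np.float32)*1000);a=np.deg2rad(r[2] if r[1][0]>r[1][1] else r[2]+90);u=np.array([np.cos(a),np.sin(a)]);hole=np.array(r[0])-u*(max(r[1])/2-105)
    rs=manip.trace('tee',c);rs=[q for q in rs if (q['box'][1]<160 if c=='side' else q['box'][0]<230)]
    print(c,r,'hole',hole)
    if rs:
        T=cloud(c,d,rs[0]['pixels']);T=T[abs(T[:,2]-.222)<.006]
    else: T=P[(P[:,2]>.216)&(P[:,2]<.23)&(abs(P[:,0]-.53)<.05)&(abs(P[:,1]-.25)<.05)]
    q=T[:,:2]*1000
    def f(p):
        t=np.deg2rad(p[2]);M=np.array([[np.cos(t),-np.sin(t)],[np.sin(t),np.cos(t)]]);W=gin@M.T+p[:2]
        return np.mean(cKDTree(W).query(q)[0]**2)+np.mean(cKDTree(q).query(W)[0]**2)
    s=min((minimize(f,[*q.mean(0),y],method='Nelder-Mead') for y in(75,84,95)),key=lambda s:s.fun)
    t=np.deg2rad(s.x[2]);w=s.x[:2]-10*np.array([-np.sin(t),np.cos(t)])
    e=w-hole;print(c,len(q),s.x.round(1),s.fun,'weld-hole world',e.round(2),'along long',e@u,'yaw err',s.x[2]-np.rad2deg(a))
    x,y={'side':(242,133),'top':(173,282)}[c];out.append(cv2.resize(im[y-40:y+40,x-40:x+40],(390,390),interpolation=cv2.INTER_CUBIC))
    z=P[(abs(P[:,1]+.031)<.05)&(abs(P[:,0]-.525)<.05)&(P[:,2]>.024)&(P[:,2]<.035)];print('mount',len(z),rect(z))
cv2.imwrite('pics/g8.png',np.hstack(out)[:,:,::-1])
E
python3 chk.py
```

```text
clock: 26.85
position: [0.5222, 0.2514, 0.3021]
ee_rot: [0.743, 0.669, 0.002, 0.001]
ft_force: [0.8, 0.8, -0.7]
grip_width: 0.698
grasp_force: 0.0
clock: 28.1
position: [0.4763, -0.1741, 0.2984]
ee_rot: [0.744, 0.668, -0.0, -0.0]
ft_force: [-0.6, 0.8, 0.5]
grip_width: 0.705
grasp_force: 0.0
side ((485.4676208496094, 268.6555480957031), (241.578369140625, 67.00130462646484), 79.62418365478516) hole [482.62392588 253.12455494]
side 41 [500.9 249.2 115.6] 95.33716018290802 weld-hole world [27.31  0.39] along long 5.301741008558366 yaw err 36.0171426377654
mount 402 (array([532.3, -23. ]), array([62.8, 84.5]), 89.9)
top ((529.787353515625, 267.5054016113281), (240.4359893798828, 149.82632446289062), 84.05030059814453) hole [528.20992739 252.36938202]
top 320 [518.4 253.   84.2] 0.9463930378798721 weld-hole world [ 0.14 -0.39] along long -0.36879988050747614 yaw err 0.1604703107497727
mount 219 (array([526.8, -17.1]), array([67.4, 38.6]), 70.0)
```

View pics/g8.png

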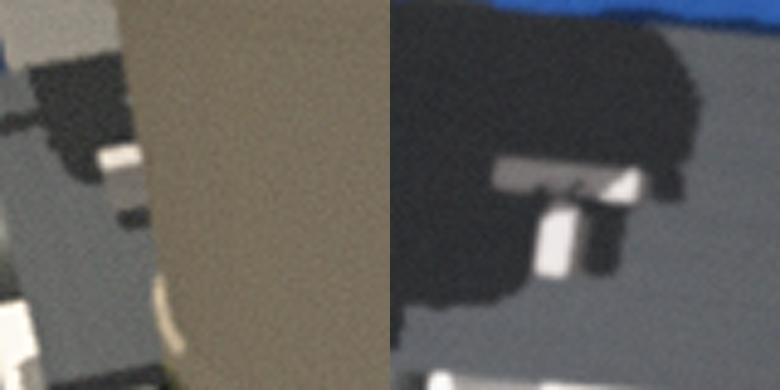

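The top crop shows the tee on the stage: plate centred near (567,180), web down to (555,275). The weld is within 0.5 mm of the hole and the yaw is within 0.2°. I will clear the arm for a final side check.

```bash
python3 -m pendant '[[-1,-0.4,0,0,0,0,0.4],[-2,-0.9,0,0,0,0,0.4],[-3,-1.3,0,0,0,0,0.4],[-4,-1.7,0,0,0,0,0.4],[-5,-2.1,0,0,0,0,0.4],[-6,-2.5,0,0,0,0,0.4],[-7,-3,0,0,0,0,0.4],[-7,-3,0,0,0,0,0.4],[-7,-3,0,0,0,0,0.4],[-7,-3,0,0,0,0,0.4]]'
python3 chk.py; python3 -c "
from h import *
snap('side','g9.png')"
```

```text
clock: 29.55
position: [0.2927, -0.5031, 0.2989]
ee_rot: [0.742, 0.67, 0.0, 0.0]
ft_force: [0.7, -0.1, -0.0]
grip_width: 0.702
grasp_force: 0.0
side ((533.6277465820312, 265.18536376953125), (242.0082244873047, 150.82180786132812), 83.88965606689453) hole [531.92421153 249.27217499]
side 194 [522.  249.2  84. ] 1.8007941045972253 weld-hole world [-0.02 -1.15] along long -1.1452263756562302 yaw err 0.15084022806331632
mount 422 (array([525. , -22.3]), array([61.8, 99.4]), 89.5)
top ((529.6290893554688, 267.0736083984375), (239.33514404296875, 149.98085021972656), 84.19184112548828) hole [528.14476089 252.48133517]
top 316 [518.5 253.4  84. ] 0.9459911316442713 weld-hole world [ 0.32 -0.13] along long -0.09354424945826789 yaw err -0.1888871901769562
mount 220 (array([526.7, -17.1]), array([67.2, 38.6]), 70.1)
```

View pics/g9.png

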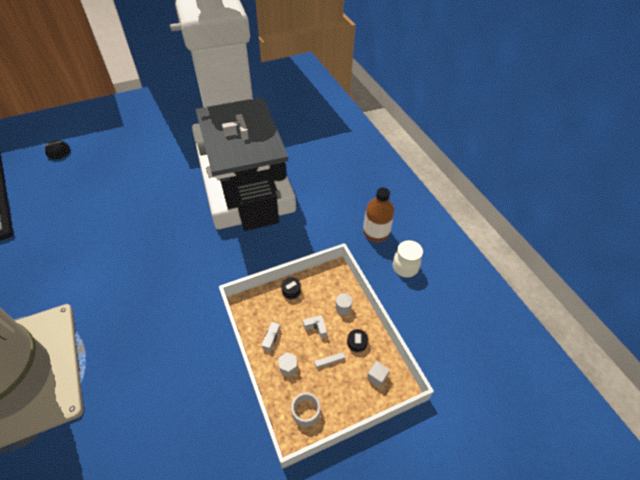

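The final view shows the tee on the stage at (238,127), the mount in the clear end at (291,288), and the other specimens, bottle and jar unmoved.

```bash
python3 -c "
from workcell import manip
print(manip.hand_in())"
```

```text
the job is handed in; nothing more can be done
None
```

I handed the job in at about 30 s. The mount stands in the tray's clear end and the tee lies on the stage, its weld joint within about 1 mm of the hole centre and its plate within 0.2° of parallel; the other specimens, bottle and jar look unmoved in the last picture.

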